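Drop the cam, close the slide on the plate

ROBOT

A 6-joint arm with a two-finger parallel gripper is mounted at the origin on a cart in front of the work surface, level with it; the furniture and walls round the work are solid. World frame = base frame: x ahead of the robot, y to its left, z up, the work surface at z = 0. Lengths are in m, angles in rad, forces in N, time in s.
With the tool pointing down it reaches from about 0.25 to 0.725 m from the base axis. Payload 4 kg.
Tool frame: the origin (TCP) lies midway between the tips of the shut fingers; the grasp point (between the pads) lies 19 mm behind it; z points along the fingers, y is the line along which they close (so a half turn about z gives the same grasp; the last joint's range is limited). The gripper opens to 85 mm and grips with 20 to 120 N. Pads are 22 mm wide; open, the fingers measure 114 mm over their backs; the gripper's body (76 mm by 85 mm) begins 54 mm behind the grasp point. The pads swing forward as they close: fully open they stand 13 mm farther back than shut.
Start: joints at [-1.288, 0.241, 0.005, 1.335, 0, 1.571], TCP at [0.14, -0.48, 0.231] pointing down, gripper open.
Joint ranges: [-2.72, 2.72], [-1.05, 1.87], [-1.09, 1.28], [-1.99, 2.15], [-1.42, 1.44], [-3.14, 3.14]. Speed limits (rad/s): [2.79, 2.79, 3.14, 3.14, 3.14, 3.14].

INTERFACE

Orientations are given as a unit quaternion [x, y, z, w].
In Python, from workcell import bot gives the robot as it stands. The module is installed in compiled form; this text tells all that it offers.
- The arm moves only by the tool jog_arm, never from a script. Its argument "deltas" is a list of rows, each an object with "fingers": the opening, from 0 (shut) to 1 (fully open); "delta_pos": the shift along the tool's x, y, z normalised to -1 to 1, where 1 is 300 mm, a list of three; "yaw": the turn about the tool's z normalised to -1 to 1, where 1 is pi/4 rad. A call has 1 to 12 rows; each row is the pose to reach, as a shift and turn from the pose commanded when the call began, along the tool's axes at that moment; what a row does not reach only later rows make up. A row lasts 1/10 s, in which the tool goes at most 50 mm and 8.59 degrees, less where a joint would pass 70% of its speed; a pose out of reach is approached as far as the arm can. A call with a number of a shift or a turn outside -1 to 1 is refused whole. A call with a gripper value outside its range is refused whole. The fingers move at their own pace and stop on an object; the grip force is fixed at half the most. Time passes only in rows, so rows that repeat a pose let the fingers close. It gives the time, the measured TCP pose, the force, the opening and the grip force at its end, in the units of the state.
- bot.get_obs(): the state, without advancing time (a new reading comes with each control period).
- bot.camera(name): name is "side" or "top"; returns a dict with "image" (384x512x3 uint8, red, green, blue), "range_z" (384x512 float32, m along the optical axis (not along the pixel's ray), 0 where there is no reading), "fx", "fy", "cx", "cy" (pixels), "distortion" ([k1, k2, p1, p2, k3] as OpenCV has them; the pictures are not rectified), "rvec" (rotation vector, rad) and "tvec" (3), from world to camera coordinates, as OpenCV has them. Camera axes: x right, y down, z forward; pixel columns grow to the right and rows downward; lengths in m; the calibration is good to about 2 mm. A picture is of the moment at which its call begins.
- bot.job_done(): hands the job in; it is judged then, once.
The state is a dict: "clock": time; "joint_pos": joint angles; "joint_vel": joint speeds; "tau": joint torques, N m; "eef_pos": TCP position; "tool_rot": TCP orientation; "ft_force": force on the tool from outside, world axes, zero at the start; "ft_torque": the same for the moment, N m; "grip_width": finger opening in m; "grasp_force": force on a finger pad.
Only numpy, scipy, OpenCV 4.12 (cv2) and the standard library are available. Lean on these libraries where they do the work, as an engineer would, in place of code of your own. Each camera call takes 0.05 s, during which the arm holds its last target. There are 200 camera calls.

TASK

Clamp the black graphite plate in the green dressing jig, using only gentle pushes with closed fingertips and gripping nothing. First push the cam's red peg round anticlockwise (seen from above) until the cam stands at its low point, its lever pointing straight ahead along the white line, while the grey slide stays drawn back. Then push the slide forward, fully home, so that its jaw moves the plate up to the far stop; do not touch the plate, and leave the other things on the bench where they are.

Things in the scene. Friction and masses are not known exactly. Their poses are not given: they have to be found in the camera images.
- jig: green jig fixed to the bench. Origin at bench height under the slide's line; x forward (the way the slide moves), y left, z up. Bed top at z 12 mm, spanning x -165 to 190, y -110 to 75 mm, with an ear under the cam to y -155. Steel far stop 33 mm high, near face at x 168.5; low side guides at y +-58. Grey slide block at the robot's end, cam at its front right.
- cam_pivot (a point): the upright axis of the cam, on the top of the bed: at x = 20.5, y = -72 mm in the jig's frame; same axes as the jig
- cam_peg (a point): middle of the red upright peg (16 mm thick, standing 65 to 107 mm above the bench; this point 85 mm) at the end of the cam's steel lever, 65 mm from the cam's axis. The lever (16 mm wide, 57 to 65 mm above the bench) points along the cam's lobe and passes above all else on the jig. Turning takes about 3.5 N at the peg; it stays where left.
- cam (a joint): cam angle, rad, growing anticlockwise from above: 0 = low point, lever along the jig's +x over a white line on the bed; -3.14 = high point, lever back over the slide. Starts at -2.8 to -2.0; the lever sweeps round on the jig's right (-y). Stop at +0.15. Disc 60 mm across, 15 mm eccentric: over 0.4 rad from the low point it blocks the slide's brass roller before home.
- slide_push (a point): middle of the black pad (90 mm wide) on the rear face of the grey slide block, 36 mm above the bench; moves with the slide. The face looks along the jig's -x. Block 150 mm wide (jig y -90 to 60), 86 mm long, top 55 mm above the bench. The slide's jaw is 187 mm ahead of this point.
- slide (a joint): travel of the slide along the jig's +x, m: 0 = fully drawn back, 0.032 = fully home (a hard stop). Starts within 2 mm of drawn back. It takes 3 N to move, about 5 N while it pushes the plate, and stays where it is left.
- plate: black graphite plate, 75 mm (its x, along the jig) by 110 by 16 mm, loose on the bed between jaw and far stop; origin at the centre of its underside. At the far stop its origin is at about x = 130 mm in the jig's frame. Only the slide's jaw may push it.
- dressing_file: a flat file with an orange handle, 265 mm long, lying on the bench left of the jig; leave it alone. Origin at the centre of its underside.
- teal_jar: a small jar with a white lid and teal contents, 48 mm across, 74 mm tall, standing left of the jig; leave it alone. Origin at the centre of its underside.
- red_jar: a small jar with a red lid and red contents, 52 mm across, 62 mm tall, on the bench to the right; leave it alone. Origin at the centre of its underside.
- red_pliers: red-handled pliers, 184 mm long, lying on the bench; leave them alone. Origin at the centre of its underside.
- tape_roll: a roll of pale tape, 104 mm across, 25 mm thick, lying on the bench to the right; leave it alone. Origin at the centre of its underside.
- mug: a white mug, 82 mm across, 91 mm tall, on the bench; leave it alone. Origin at the centre of its underside.
Mind the look-alikes: they are no part of the job. What is meant by the plate is not purple or turquoise, and is the larger of those in its own colour.

How it is judged:
By the outcome, as a careful person would: the job done as asked, in the order asked, and still so for the second after the job is handed in, with the robot touching nothing.
It also fails if it takes over 64 s, if anything falls off the work surface, if the arm or the gripper's body presses on something with over 40 N, if the wrist force passes 120 N, or if a joint passes its speed limit or range.

## Working session

There is one attempt and no reset: what is moved stays moved. The work goes in short steps, Python scripts to look and compute and a tool call to move; the robot and the scene stay as the last step left them, time stands still between calls to the robot, and variables do not carry over. Pictures are saved under pics/ and viewed, at most 10 in all, crops included, and the job is handed in when it is done.

Besides the shell and the picture viewer there is one more tool, called after "Request:" by a JSON object that holds its "name" and its "arguments", one argument or row to a line. jog_arm: Moves the arm, as the interface text tells. Scaled input: -1 to 1 covers 300 mm each way for a shift and pi/4 rad each way for a turn. Its arguments: {"type":"object","properties":{"deltas":{"type":"array","items":{"type":"object","properties":{"fingers":{"type":"number"},"delta_pos":{"type":"array","items":{"type":"number"}},"yaw":{"type":"number"}}}}},"required":["deltas"]}

```bash
mkdir -p pics
cat > h.py <<'E'
import numpy as np, cv2
from workcell import bot
def cam(n):
    c=bot.camera(n); c['K']=np.array([[c['fx'],0,c['cx']],[0,c['fy'],c['cy']],[0,0,1]])
    c['R']=cv2.Rodrigues(np.array(c['rvec'],float))[0]; c['t']=np.array(c['tvec'],float).reshape(3); return c
def plane(c,uv,z):
    n=cv2.undistortPoints(np.array(uv,float).reshape(-1,1,2),c['K'],np.array(c['distortion'],float)).reshape(-1,2)
    d=np.c_[n,np.ones(len(n))]@c['R']; o=-c['R'].T@c['t']
    return o+d*((z-o[2])/d[:,2])[:,None]
def cloud(c):
    v,u=np.mgrid[:384,:512]; uv=np.stack([u,v],-1).reshape(-1,1,2).astype(float)
    n=cv2.undistortPoints(uv,c['K'],np.array(c['distortion'],float)).reshape(-1,2)
    z=c['range_z'].reshape(-1,1); P=(np.c_[n,np.ones(len(n))]*z-c['t'])@c['R']; P[z[:,0]<=0]=np.nan
    return P.reshape(384,512,3)
def save(c,name,crop=None,s=1):
    im=c['image'][:,:,::-1]
    if crop: im=im[crop[1]:crop[3],crop[0]:crop[2]]
    cv2.imwrite('pics/'+name,cv2.resize(im,None,fx=s,fy=s,interpolation=cv2.INTER_CUBIC))
E
python3 - <<'E'
from h import *
for n in('top','side'):
    c=cam(n); save(c,n+'0.png',s=1.5); print(n,-c['R'].T@c['t'],c['fx'])
o=bot.get_obs(); print(o['clock'],o['eef_pos'],o['tool_rot'],o['ft_force'])
E
```

```text
top [0.56683562 0.03376584 1.07621017] 362.4972832420312
side [0.18415703 1.39572933 0.85244547] 476.7995332341881
0.1 [ 0.13937056 -0.47960583  0.23050465] [ 9.90018434e-01  1.40934921e-01 -1.26315098e-04 -9.11929493e-04] [-0.83044434 -0.80422156 -0.26751317]
```

View pics/top0.png

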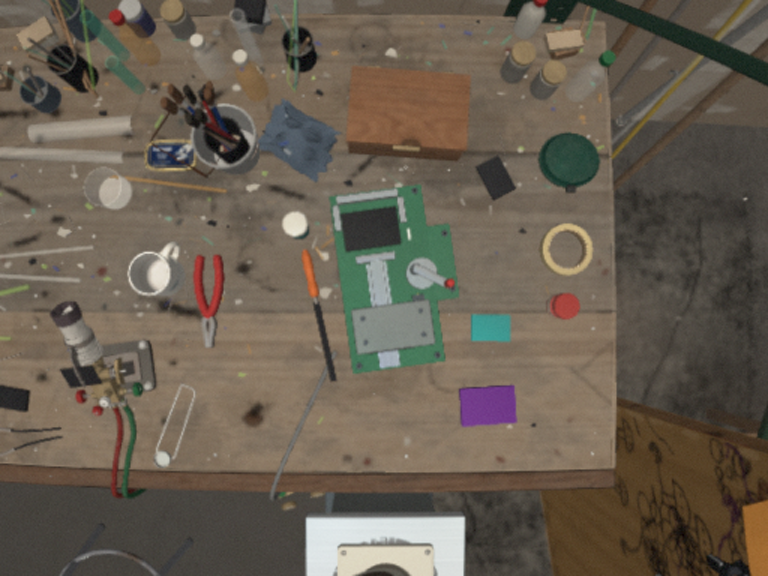

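View pics/side0.png

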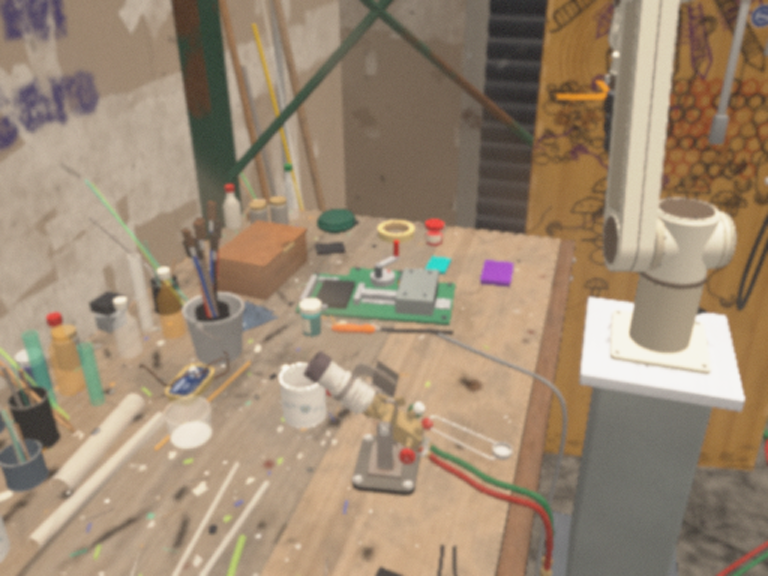

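The top view (768x576) shows the jig: plate at (370,228), peg at (450,284), cam at (420,272), slide block at (393,328) and pad at (389,358). The black things are the plate in the jig (370,228), which is larger and between jaw and stop, and a small loose tile (495,178), a look-alike. The turquoise (491,328) and purple (488,405) pieces are also look-alikes.

Run:
```python
from h import *
c=cam('top'); save(c,'jig.png',(200,115,320,255),5)
P=cloud(c); hsv=cv2.cvtColor(c['image'],cv2.COLOR_RGB2HSV)
H,S,V=[hsv[...,i].astype(int) for i in range(3)]
roi=np.zeros((384,512),bool); roi[115:255,210:315]=1
g=(roi&(H>55)&(H<90)&(S>90)&(V>50)).astype(np.uint8)
g=cv2.morphologyEx(g,cv2.MORPH_CLOSE,np.ones((7,7)))
cn=max(cv2.findContours(g,0,2)[0],key=cv2.contourArea); ap=cv2.approxPolyDP(cn,3,True).reshape(-1,2)
for p,q in zip(ap,plane(c,ap,.012)): print('green',p,q.round(4))
r=roi&((H<8)|(H>172))&(S>120); v,u=np.nonzero(r); print('peg top px',u.mean(),v.mean(),len(u),plane(c,[[u.mean(),v.mean()]],.107), np.nanmax(P[r],0))
b=(roi&(abs(P[...,2]-.055)<.008)).astype(np.uint8); b=cv2.morphologyEx(b,cv2.MORPH_OPEN,np.ones((15,15)))
cn=max(cv2.findContours(b,0,2)[0],key=cv2.contourArea)
W=plane(c,cn.reshape(-1,2),.055); print('block mm',cv2.minAreaRect((W[:,:2]*1000).astype(np.float32)), cv2.minAreaRect(cn))
print(cv2.boxPoints(cv2.minAreaRect((W[:,:2]*1000).astype(np.float32))))
print('Zmed block',np.nanmedian(P[b>0][:,2]))
s=cam('side'); hs=cv2.cvtColor(s['image'],cv2.COLOR_RGB2HSV)
r=((hs[...,0]<8)|(hs[...,0]>172))&(hs[...,1]>130); r[:150]=0;r[175:]=0;r[:,:255]=0;r[:,275:]=0
v,u=np.nonzero(r);print('side peg',u.min(),u.max(),v.min(),v.max(),plane(s,[[u.mean(),v.mean()]],.086))
```

```text
green [279 124] [ 0.8089 -0.0656  0.012 ]
green [266 126] [ 0.8026 -0.0269  0.012 ]
green [265 133] [ 0.7816 -0.0239  0.012 ]
green [227 137] [0.7692 0.0887 0.012 ]
green [228 141] [0.7573 0.0857 0.012 ]
green [271 139] [ 0.7636 -0.0417  0.012 ]
green [264 164] [ 0.6891 -0.0208  0.012 ]
green [230 168] [0.677  0.0794 0.012 ]
green [224 155] [0.7155 0.0973 0.012 ]
green [236 247] [0.4452 0.0613 0.012 ]
green [252 246] [0.4481 0.0144 0.012 ]
green [250 236] [0.4774 0.0203 0.012 ]
green [236 235] [0.4803 0.0613 0.012 ]
green [233 206] [0.5652 0.0703 0.012 ]
green [246 203] [0.574  0.0322 0.012 ]
green [243 179] [0.6446 0.0411 0.012 ]
green [236 176] [0.6534 0.0617 0.012 ]
green [236 170] [0.6711 0.0617 0.012 ]
green [263 167] [ 0.6802 -0.0178  0.012 ]
green [259 175] [ 0.6565 -0.006   0.012 ]
green [262 201] [ 0.58   -0.0148  0.012 ]
green [274 199] [ 0.5859 -0.0501  0.012 ]
green [275 195] [ 0.5976 -0.0531  0.012 ]
green [288 200] [ 0.583  -0.0914  0.012 ]
green [290 229] [ 0.4978 -0.0972  0.012 ]
green [268 233] [ 0.4861 -0.0325  0.012 ]
green [268 243] [ 0.4568 -0.0325  0.012 ]
green
[... 316 characters left out ...]
.0592  0.012 ]
green [285 170] [ 0.6715 -0.0828  0.012 ]
green [294 182] [ 0.6361 -0.1093  0.012 ]
green [302 183] [ 0.6332 -0.1331  0.012 ]
green [298 150] [ 0.7312 -0.1218  0.012 ]
green [282 149] [ 0.7339 -0.0742  0.012 ]
peg top px 299.53846153846155 188.30769230769232 26 [[ 0.61295005 -0.11144826  0.107     ]] [ 0.61936463 -0.10562452  0.10816015]
block mm ((530.192138671875, 1.1576576232910156), (81.54650115966797, 118.31538391113281), 0.05559585243463516) ((257.0, 218.5), (29.0, 42.0), 90.0)
[[489.36154   60.27576 ]
 [489.4763   -58.03957 ]
 [571.0227   -57.960445]
 [570.90796   60.354885]]
Zmed block 0.05399089400546575
side peg 263 265 160 169 [[ 0.6140492  -0.11724063  0.086     ]]
```

View pics/jig.png

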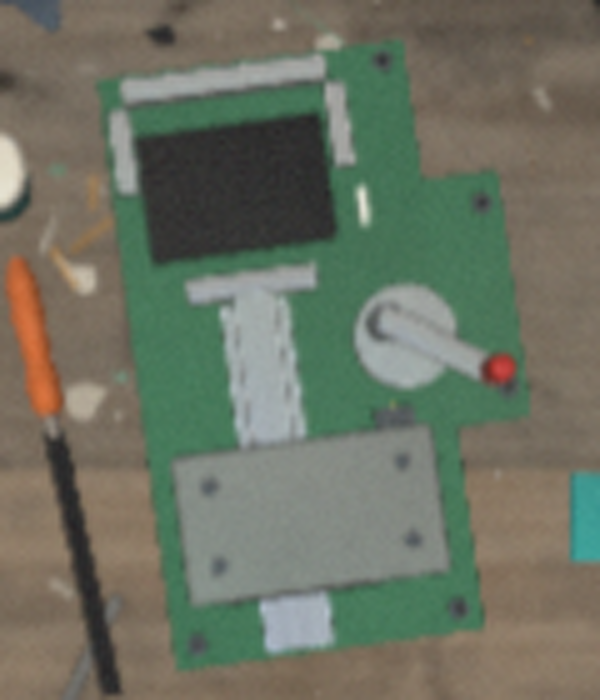

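The crop shows the plate, jaw and block. The bed corners are at about (97,80), (403,40), (484,627) and (178,669), the block top corners at (174,460), (432,427), (448,570) and (192,606), and the peg at (500,370). I'll fit the jig pose to these.

Run:
```python
from h import *
c=cam('top'); P=cloud(c)
f=lambda a:np.array(a)/5-.4+np.array([200,115])
bed=plane(c,f([(97,80),(403,40),(484,627),(178,669)]),.012)
J=np.array([(.19,.075),(.19,-.11),(-.165,-.11),(-.165,.075)])
A,B=bed[:,:2],J; a,b=A-A.mean(0),B-B.mean(0)
th=np.arctan2((b[:,0]*a[:,1]-b[:,1]*a[:,0]).sum(),(a*b).sum()); R=np.array([[np.cos(th),-np.sin(th)],[np.sin(th),np.cos(th)]])
o=A.mean(0)-R@B.mean(0); print('jig',o,th,np.degrees(th)); print('res mm',((A-o)@R-B)*1000)
T=lambda p:(np.array(p)[:,:2]-o)@R*1000
print('block',T(plane(c,f([(174,460),(432,427),(448,570),(192,606)]),.055)))
print('disc',T(plane(c,f([(406,336)]),.05)),'bore',T(plane(c,f([(381,321)]),.065)))
print('peg',T(plane(c,f([(500,369)]),.107)),T([(.6140,-.1172)]))
print('plate',T(plane(c,f([(138,137),(318,113),(336,238),(152,264)]),.028)))
print('white line',T(plane(c,f([(360,186),(366,225)]),.012)))
print('z behind',np.nanmedian(P[115+int(615/5):115+int(635/5),256:264,2]))
print('pivot w',o+R@[.0205,-.072],'push w',o+R@[-.165,-.015])
for n,(h0,h1,box) in {}.items(): pass
```

```text
jig [0.61224482 0.01335264] 0.13647433286344685 7.819403284939056
res mm [[-1.9877741  -0.70583924]
 [-2.19750588  0.84536918]
 [ 1.92975924  1.77749389]
 [ 2.25552074 -1.91702383]]
block [[ -41.20519277   57.64469335]
 [ -42.45257017  -89.09419954]
 [-123.54203366  -86.97701674]
 [-123.87323209   58.63313856]]
disc [[ 10.75607462 -82.15198402]] bore [[ 20.19425521 -67.82617391]]
peg [[ -16.54872612 -123.86630636]] [[ -16.02296401 -129.57753236]]
plate [[147.96575826  54.23977761]
 [147.98645045 -51.70312065]
 [ 73.89455888 -52.00419836]
 [ 73.16320002  55.96313689]]
white line [[104.40740912 -71.54567325]
 [ 80.95816986 -71.84975976]]
z behind 0.01424355989095305
pivot w [ 0.64234988 -0.05518884] push w [ 0.45081978 -0.02395632]
```

```bash
cat >> h.py <<'E'
O=np.array([.61224,.01335]); TH=.1365
RJ=np.array([[np.cos(TH),-np.sin(TH)],[np.sin(TH),np.cos(TH)]])
def jw(p): return O+RJ@(np.array(p)/1000)
def rows(cmd,tg):
    "cmd: (x,y,z,psi) commanded; tg: list of the same; prints rounded rows and the last pose commanded"
    x,y,z,ps=cmd; cs,sn=np.cos(ps),np.sin(ps)
    for t in tg:
        d=np.array(t[:2])-[x,y]; r=np.round([(d[0]*cs+d[1]*sn)/.3,(d[0]*sn-d[1]*cs)/.3,(z-t[2])/.3,-(t[3]-ps)/(np.pi/4)],3); print(r.tolist())
    e=r*.3; print('cmd',[round(float(v),5) for v in (x+e[0]*cs+e[1]*sn,y+e[0]*sn-e[1]*cs,z-e[2],ps-r[3]*np.pi/4)])
def arc(phi,d,r=65): # finger centre d behind the peg, tool x along the push
    u=np.array([np.cos(phi),np.sin(phi)]); n=np.array([-u[1],u[0]])
    return [*jw(np.array([20.5,-72])+r*u-d*n)],TH+phi+np.pi/2
E
python3 - <<'E'
from h import *
p,ps=arc(-2.163,36); print(p,ps)
rows((.14,-.48,.231,.283),[(*p,.2,ps)])
E
```

```text
[np.float64(0.5814144394683357), np.float64(-0.09771416893870559)] -0.4557036732051034
[1.769, -0.813, 0.103, 0.941]
cmd [0.58148, -0.09761, 0.2001, -0.45606]
```

Request:
{"name": "jog_arm", "arguments": {
  "deltas": [
    {"fingers":0,"delta_pos":[0.2,-0.09,0.0],"yaw":0},
    {"fingers":0,"delta_pos":[0.35,-0.16,0.0],"yaw":0},
    {"fingers":0,"delta_pos":[0.5,-0.23,0.0],"yaw":0},
    {"fingers":0,"delta_pos":[0.65,-0.3,0.0],"yaw":0},
    {"fingers":0,"delta_pos":[0.8,-0.36,0.0],"yaw":0},
    {"fingers":0,"delta_pos":[0.9,-0.4,0.0],"yaw":0},
    {"fingers":0,"delta_pos":[0.9,-0.4,0.0],"yaw":0},
    {"fingers":0,"delta_pos":[0.9,-0.4,0.0],"yaw":0}
  ]
}}

```text
clock: 1.05
eef_pos: [0.3659, -0.2887, 0.2311]
tool_rot: [0.99, 0.142, -0.0, -0.0]
ft_force: [-1.3, -0.2, 0.5]
grip_width: -0.0001
grasp_force: 0.0
```

Request:
{"name": "jog_arm", "arguments": {
  "deltas": [
    {"fingers":0,"delta_pos":[0.14,-0.07,0.02],"yaw":0.16},
    {"fingers":0,"delta_pos":[0.28,-0.14,0.04],"yaw":0.32},
    {"fingers":0,"delta_pos":[0.42,-0.2,0.05],"yaw":0.48},
    {"fingers":0,"delta_pos":[0.56,-0.27,0.07],"yaw":0.64},
    {"fingers":0,"delta_pos":[0.7,-0.33,0.09],"yaw":0.8},
    {"fingers":0,"delta_pos":[0.8,-0.38,0.1],"yaw":0.941},
    {"fingers":0,"delta_pos":[0.869,-0.413,0.103],"yaw":0.941},
    {"fingers":0,"delta_pos":[0.869,-0.413,0.103],"yaw":0.941},
    {"fingers":0,"delta_pos":[0.869,-0.413,0.103],"yaw":0.941}
  ]
}}

```text
clock: 1.95
eef_pos: [0.5399, -0.199, 0.2007]
tool_rot: [0.982, -0.186, 0.003, -0.021]
ft_force: [-0.2, -1.1, -0.7]
grip_width: -0.0002
grasp_force: 0.0
```

Run:
```python
from h import *
o=bot.get_obs();q=o['tool_rot'];print(o['clock'],o['eef_pos'],2*np.arctan2(q[1],q[0]),o['ft_force'],o['grip_width'])
c=(.58148,-.09761,.2001,-.45606)
print('down');rows(c,[(*c[:2],.081,c[3])])
cmd=(c[0],c[1],.0810,c[3])
tg=[]
for d in (30,26,22,19):
    p,ps=arc(-2.163,d);tg.append((*p,.081,ps))
for k in range(1,8):
    p,ps=arc(-2.163+k*.1,19);tg.append((*p,.081,ps))
rows(cmd,tg)
```

```text
1.95 [ 0.53993005 -0.199005    0.20068102] -0.3739534342108576 [-0.24368569 -1.05050046 -0.67134222] -0.00015190418295512445
down
[0.0, -0.0, 0.397, -0.0]
cmd [0.58148, -0.09761, 0.081, -0.45606]
[0.02, 0.0, 0.0, -0.0]
[0.033, 0.0, 0.0, -0.0]
[0.047, 0.0, 0.0, -0.0]
[0.057, 0.0, 0.0, -0.0]
[0.079, 0.006, 0.0, -0.128]
[0.101, 0.009, 0.0, -0.255]
[0.123, 0.009, 0.0, -0.382]
[0.146, 0.008, 0.0, -0.51]
[0.168, 0.004, 0.0, -0.637]
[0.19, -0.002, 0.0, -0.764]
[0.211, -0.01, 0.0, -0.892]
cmd [0.63963, -0.12279, 0.081, 0.24452]
```

Request:
{"name": "jog_arm", "arguments": {
  "deltas": [
    {"fingers":0,"delta_pos":[0,0,0],"yaw":0},
    {"fingers":0,"delta_pos":[0,0,0],"yaw":0},
    {"fingers":0,"delta_pos":[0,0,0],"yaw":0}
  ]
}}

```text
clock: 2.25
eef_pos: [0.5407, -0.1972, 0.2011]
tool_rot: [0.983, -0.184, 0.003, -0.021]
ft_force: [0.1, 0.4, 0.2]
grip_width: -0.0002
grasp_force: 0.0
```

```bash
cat >> h.py <<'E'
def cur(pr=True):
    o=bot.get_obs();q=o['tool_rot'];c=(*map(float,o['eef_pos']),float(2*np.arctan2(q[1],q[0])))
    c=c[:3]+((c[3]+np.pi)%(2*np.pi)-np.pi,)
    if pr: print('t',round(o['clock'],2),'cur',np.round(c,4),'F',np.round(o['ft_force'],1))
    return c
E
python3 - <<'E'
from h import *
c=cur(); p,ps=arc(-2.163,36); rows(c,[(*p,.2,ps)])
E
```

```text
t 2.25 cur [ 0.5407 -0.1972  0.2011 -0.371 ] F [0.1 0.4 0.2]
[0.006, -0.358, 0.004, 0.108]
cmd [0.58132, -0.0978, 0.19986, -0.4558]
```

Request:
{"name": "jog_arm", "arguments": {
  "deltas": [
    {"fingers":0,"delta_pos":[0.0,-0.06,0.0],"yaw":0.02},
    {"fingers":0,"delta_pos":[0.0,-0.12,0.0],"yaw":0.04},
    {"fingers":0,"delta_pos":[0.0,-0.18,0.0],"yaw":0.06},
    {"fingers":0,"delta_pos":[0.0,-0.24,0.0],"yaw":0.08},
    {"fingers":0,"delta_pos":[0.0,-0.3,0.0],"yaw":0.1},
    {"fingers":0,"delta_pos":[0.006,-0.358,0.004],"yaw":0.108},
    {"fingers":0,"delta_pos":[0.006,-0.358,0.004],"yaw":0.108},
    {"fingers":0,"delta_pos":[0.006,-0.358,0.004],"yaw":0.108},
    {"fingers":0,"delta_pos":[0.006,-0.358,0.004],"yaw":0.108}
  ]
}}

```text
clock: 3.15
eef_pos: [0.546, -0.1881, 0.204]
tool_rot: [0.982, -0.186, 0.004, -0.041]
ft_force: [0.5, -0.8, 0.2]
grip_width: 0.0003
grasp_force: 0.0
```

Run:
```python
from h import *
c=cur(); print(bot.get_obs()['tool_rot']);p,ps=arc(-2.163,36); rows(c,[(*p,.081,ps)])
```

```text
t 3.15 cur [ 0.546  -0.1881  0.204  -0.3745] F [ 0.5 -0.8  0.2]
[ 0.98167244 -0.18601449  0.00421895 -0.04123133]
[-0.0, -0.324, 0.41, 0.103]
cmd [0.58151, -0.09766, 0.08096, -0.45543]
```

Run:
```python
from h import *
o=bot.get_obs();print(np.round(o['joint_pos'],3),np.round(o['tau'],1))
```

```text
[-0.375  0.412  0.173  1.339  0.083  3.141] [ -0.  -45.3  25.2   0.1   0.3   0. ]
```

Request:
{"name": "jog_arm", "arguments": {
  "deltas": [
    {"fingers":0,"delta_pos":[0,0,0],"yaw":-0.18},
    {"fingers":0,"delta_pos":[0,0,0],"yaw":-0.36},
    {"fingers":0,"delta_pos":[0,0,0],"yaw":-0.54},
    {"fingers":0,"delta_pos":[0,0,0],"yaw":-0.72},
    {"fingers":0,"delta_pos":[0,0,0],"yaw":-0.9},
    {"fingers":0,"delta_pos":[0,0,0],"yaw":-1},
    {"fingers":0,"delta_pos":[0,0,0],"yaw":-1},
    {"fingers":0,"delta_pos":[0,0,0],"yaw":-1}
  ]
}}

```text
clock: 3.95
eef_pos: [0.5461, -0.1878, 0.204]
tool_rot: [0.978, 0.203, 0.02, -0.036]
ft_force: [-0.0, 0.0, -1.2]
grip_width: 0.0002
grasp_force: 0.0
```

Run:
```python
from h import *
c=cur(); o=bot.get_obs();print(o['tool_rot'],np.round(o['joint_pos'],3))
```

```text
t 3.95 cur [ 0.5461 -0.1878  0.204   0.4097] F [-0.   0.  -1.2]
[ 0.97825074  0.20323988  0.0196894  -0.03648786] [-0.375  0.412  0.173  1.339  0.083  2.357]
```

Request:
{"name": "jog_arm", "arguments": {
  "deltas": [
    {"fingers":0,"delta_pos":[0,0,0],"yaw":-0.19},
    {"fingers":0,"delta_pos":[0,0,0],"yaw":-0.38},
    {"fingers":0,"delta_pos":[0,0,0],"yaw":-0.57},
    {"fingers":0,"delta_pos":[0,0,0],"yaw":-0.76},
    {"fingers":0,"delta_pos":[0,0,0],"yaw":-0.95},
    {"fingers":0,"delta_pos":[0,0,0],"yaw":-1},
    {"fingers":0,"delta_pos":[0,0,0],"yaw":-1}
  ]
}}

```text
clock: 4.65
eef_pos: [0.5461, -0.1879, 0.204]
tool_rot: [0.826, 0.562, 0.032, -0.026]
ft_force: [-0.4, -1.0, 0.3]
grip_width: -0.0002
grasp_force: 0.0
```

Request:
{"name": "jog_arm", "arguments": {
  "deltas": [
    {"fingers":0,"delta_pos":[0,0,0],"yaw":-0.19},
    {"fingers":0,"delta_pos":[0,0,0],"yaw":-0.38},
    {"fingers":0,"delta_pos":[0,0,0],"yaw":-0.57},
    {"fingers":0,"delta_pos":[0,0,0],"yaw":-0.76},
    {"fingers":0,"delta_pos":[0,0,0],"yaw":-0.95},
    {"fingers":0,"delta_pos":[0,0,0],"yaw":-1},
    {"fingers":0,"delta_pos":[0,0,0],"yaw":-1}
  ]
}}

```text
clock: 5.35
eef_pos: [0.5461, -0.1878, 0.204]
tool_rot: [0.548, 0.835, 0.04, -0.012]
ft_force: [-0.7, -0.8, 0.2]
grip_width: -0.0003
grasp_force: 0.0
```

```bash
cat >> h.py <<'E'
from scipy.spatial.transform import Rotation as Ro
def rows(tg):
    "full-rotation version, from the measured pose"
    o=bot.get_obs(); R=Ro.from_quat(o['tool_rot']).as_matrix(); ps=np.arctan2(R[1,0],R[0,0]); p=np.array(o['eef_pos'])
    print('t',round(o['clock'],2),'p',p.round(4),'psi',ps.round(3),'z',R[:,2].round(3),'F',np.round(o['ft_force'],1),'q',np.round(o['joint_pos'],2))
    for t in tg:
        d=R.T@(np.array(t[:3])-p)/.3; y=-((t[3]-ps+np.pi)%(2*np.pi)-np.pi)/(np.pi/4); print(np.round([*d,y],3).tolist())
def A(phi,d,z=.081):
    p,ps=arc(phi,d); return (*p,z,ps+np.pi)
E
python3 - <<'E'
from h import *
rows([A(-2.163,36,.2),A(-2.163,36)])
E
```

```text
t 5.35 p [ 0.5461 -0.1878  0.204 ] psi 1.982 z [ 0.024  0.079 -0.997] F [-0.7 -0.8  0.2] q [-0.37  0.41  0.17  1.34  0.08  0.79]
[0.227, 0.226, 0.04, -0.896]
[0.202, 0.205, 0.435, -0.896]
```

Request:
{"name": "jog_arm", "arguments": {
  "deltas": [
    {"fingers":0,"delta_pos":[0.05,0.05,0.0],"yaw":-0.18},
    {"fingers":0,"delta_pos":[0.1,0.1,0.02],"yaw":-0.36},
    {"fingers":0,"delta_pos":[0.15,0.15,0.03],"yaw":-0.54},
    {"fingers":0,"delta_pos":[0.2,0.2,0.04],"yaw":-0.72},
    {"fingers":0,"delta_pos":[0.227,0.226,0.04],"yaw":-0.896},
    {"fingers":0,"delta_pos":[0.227,0.226,0.04],"yaw":-0.896},
    {"fingers":0,"delta_pos":[0.227,0.226,0.04],"yaw":-0.896},
    {"fingers":0,"delta_pos":[0.227,0.226,0.04],"yaw":-0.896}
  ]
}}

```text
clock: 6.15
eef_pos: [0.581, -0.0984, 0.2]
tool_rot: [0.227, 0.973, 0.041, 0.003]
ft_force: [0.3, -0.6, 0.3]
grip_width: -0.0
grasp_force: 0.0
```

Run:
```python
from h import *
rows([A(-2.163,36)])
```

```text
t 6.15 p [ 0.581  -0.0984  0.2   ] psi 2.683 z [ 0.024  0.079 -0.997] F [ 0.3 -0.6  0.3] q [-0.21  0.43  0.18  1.32  0.08  0.25]
[-0.006, -0.03, 0.396, -0.004]
```

Request:
{"name": "jog_arm", "arguments": {
  "deltas": [
    {"fingers":0,"delta_pos":[0.0,-0.01,0.1],"yaw":0},
    {"fingers":0,"delta_pos":[0.0,-0.015,0.2],"yaw":0},
    {"fingers":0,"delta_pos":[-0.005,-0.025,0.3],"yaw":0},
    {"fingers":0,"delta_pos":[-0.006,-0.03,0.37],"yaw":0},
    {"fingers":0,"delta_pos":[-0.006,-0.03,0.396],"yaw":0},
    {"fingers":0,"delta_pos":[-0.006,-0.03,0.396],"yaw":0},
    {"fingers":0,"delta_pos":[-0.006,-0.03,0.396],"yaw":0}
  ]
}}

```text
clock: 6.85
eef_pos: [0.5824, -0.0976, 0.082]
tool_rot: [0.226, 0.973, 0.041, 0.003]
ft_force: [-0.1, 0.6, -0.3]
grip_width: -0.0
grasp_force: 0.0
```

Run:
```python
from h import *
rows([A(-2.163,d) for d in (32,28,24,20)]+[A(-2.163+k*.07,18) for k in range(1,8)])
```

```text
t 6.85 p [ 0.5824 -0.0976  0.082 ] psi 2.685 z [ 0.025  0.079 -0.997] F [-0.1  0.6 -0.3] q [-0.21  0.51 -0.    1.05  0.08  0.25]
[-0.01, -0.002, 0.003, -0.001]
[-0.024, -0.002, 0.003, -0.001]
[-0.037, -0.002, 0.003, -0.001]
[-0.05, -0.002, 0.002, -0.001]
[-0.072, -0.006, 0.002, -0.09]
[-0.088, -0.008, 0.001, -0.179]
[-0.104, -0.01, 0.001, -0.268]
[-0.119, -0.01, 0.001, -0.357]
[-0.135, -0.009, 0.001, -0.446]
[-0.151, -0.007, 0.001, -0.536]
[-0.166, -0.005, 0.001, -0.625]
```

Request:
{"name": "jog_arm", "arguments": {
  "deltas": [
    {"fingers":0,"delta_pos":[-0.01,-0.002,0.003],"yaw":0},
    {"fingers":0,"delta_pos":[-0.024,-0.002,0.003],"yaw":0},
    {"fingers":0,"delta_pos":[-0.037,-0.002,0.003],"yaw":0},
    {"fingers":0,"delta_pos":[-0.05,-0.002,0.002],"yaw":0},
    {"fingers":0,"delta_pos":[-0.072,-0.006,0.002],"yaw":-0.09},
    {"fingers":0,"delta_pos":[-0.088,-0.008,0.001],"yaw":-0.179},
    {"fingers":0,"delta_pos":[-0.104,-0.01,0.001],"yaw":-0.268},
    {"fingers":0,"delta_pos":[-0.119,-0.01,0.001],"yaw":-0.357},
    {"fingers":0,"delta_pos":[-0.119,-0.01,0.001],"yaw":-0.357}
  ]
}}

```text
clock: 7.75
eef_pos: [0.6123, -0.1153, 0.0797]
tool_rot: [0.088, 0.995, 0.041, 0.008]
ft_force: [-1.8, 1.1, 1.1]
grip_width: 0.0005
grasp_force: 0.9
```

```bash
cat >> h.py <<'E'
def pegs():
    out={}
    for n,box,z in (('top',(240,110,330,230),.107),('side',(225,140,300,180),.086)):
        c=cam(n); hs=cv2.cvtColor(c['image'],cv2.COLOR_RGB2HSV); r=((hs[...,0]<8)|(hs[...,0]>172))&(hs[...,1]>120)
        m=np.zeros_like(r); m[box[1]:box[3],box[0]:box[2]]=1; r&=m
        v,u=np.nonzero(r)
        if len(u)<4: print(n,'hidden',len(u)); continue
        w=plane(c,[[np.median(u),np.median(v)]],z)[0,:2]; j=(w-O)@RJ*1000; d=j-[20.5,-72]
        print(n,len(u),(u.mean().round(1),v.mean().round(1)),'jig',j.round(1),'phi',np.arctan2(d[1],d[0]).round(3),'r',np.hypot(*d).round(1))
E
python3 - <<'E'
from h import *
rows([A(-2.163+k*.07,18) for k in range(5,17)]); pegs()
E
```

```text
t 7.75 p [ 0.6123 -0.1153  0.0797] psi 2.966 z [ 0.023  0.08  -0.997] F [-1.8  1.1  1.1] q [-0.23  0.58  0.1   1.09  0.08 -0.05]
[-0.019, -0.005, -0.004, -0.089]
[-0.035, -0.008, -0.005, -0.178]
[-0.05, -0.009, -0.005, -0.268]
[-0.066, -0.01, -0.004, -0.357]
[-0.082, -0.009, -0.004, -0.446]
[-0.097, -0.007, -0.004, -0.535]
[-0.113, -0.004, -0.004, -0.624]
[-0.128, -0.0, -0.003, -0.713]
[-0.143, 0.005, -0.003, -0.802]
[-0.157, 0.011, -0.002, -0.892]
[-0.171, 0.018, -0.001, -0.981]
[-0.185, 0.026, -0.001, -1.07]
top hidden 0
side 156 (np.float64(283.2), np.float64(152.8)) jig [ -91.5 -261.5] phi -2.105 r 220.1
```

Request:
{"name": "jog_arm", "arguments": {
  "deltas": [
    {"fingers":0,"delta_pos":[-0.019,-0.005,-0.004],"yaw":-0.089},
    {"fingers":0,"delta_pos":[-0.035,-0.008,-0.005],"yaw":-0.178},
    {"fingers":0,"delta_pos":[-0.05,-0.009,-0.005],"yaw":-0.268},
    {"fingers":0,"delta_pos":[-0.066,-0.01,-0.004],"yaw":-0.357},
    {"fingers":0,"delta_pos":[-0.082,-0.009,-0.004],"yaw":-0.446},
    {"fingers":0,"delta_pos":[-0.097,-0.007,-0.004],"yaw":-0.535},
    {"fingers":0,"delta_pos":[-0.113,-0.004,-0.004],"yaw":-0.624},
    {"fingers":0,"delta_pos":[-0.128,0.0,-0.003],"yaw":-0.713},
    {"fingers":0,"delta_pos":[-0.143,0.005,-0.003],"yaw":-0.802},
    {"fingers":0,"delta_pos":[-0.143,0.005,-0.003],"yaw":-0.802}
  ]
}}

```text
clock: 8.85
eef_pos: [0.6538, -0.1213, 0.0799]
tool_rot: [-0.225, 0.974, 0.037, 0.019]
ft_force: [-1.8, -0.2, -1.5]
grip_width: 0.0003
grasp_force: 1.2
```

```bash
sed -i 's/(225,140,300,180)/(225,150,277,175)/' h.py
python3 - <<'E'
from h import *
rows([A(-2.163+k*.07,18) for k in range(14,26)]); pegs(); save(cam('side'),'mid.png',(210,110,350,230),5)
E
```

```text
t 8.85 p [ 0.6538 -0.1213  0.0799] psi -2.69 z [ 0.02   0.08  -0.997] F [-1.8 -0.2 -1.5] q [-0.22  0.66  0.25  1.16  0.08 -0.67]
[-0.018, -0.006, -0.003, -0.092]
[-0.033, -0.008, -0.002, -0.181]
[-0.049, -0.01, -0.002, -0.27]
[-0.065, -0.01, -0.001, -0.359]
[-0.08, -0.009, 0.0, -0.449]
[-0.096, -0.008, 0.001, -0.538]
[-0.111, -0.005, 0.002, -0.627]
[-0.127, -0.001, 0.003, -0.716]
[-0.142, 0.004, 0.004, -0.805]
[-0.156, 0.01, 0.005, -0.894]
[-0.17, 0.017, 0.007, -0.983]
[-0.184, 0.025, 0.008, -1.072]
top 16 (np.float64(298.2), np.float64(167.2)) jig [  41.2 -127.7] phi -1.216 r 59.4
side 32 (np.float64(248.9), np.float64(162.3)) jig [  41.7 -142.5] phi -1.278 r 73.6
```

View pics/mid.png

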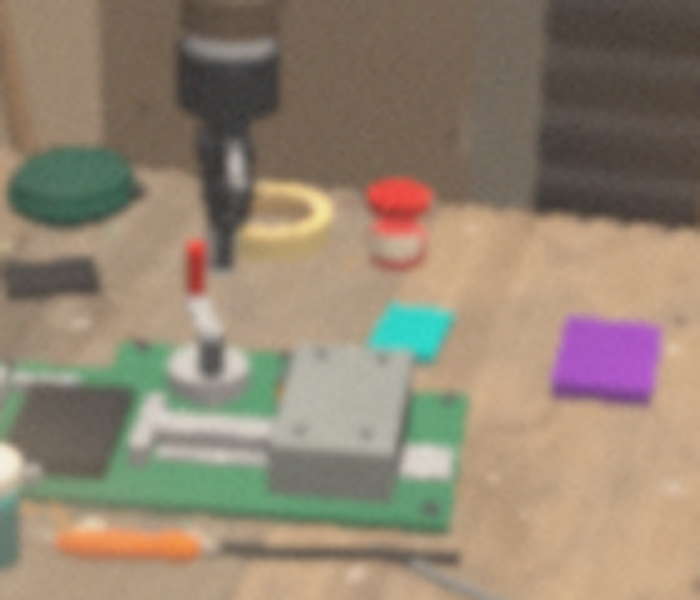

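The crop shows the fingertip (222,255) behind the peg (196,268), and the lever has come round to about -1.24 rad. I'll keep pushing along the arc.

Request:
{"name": "jog_arm", "arguments": {
  "deltas": [
    {"fingers":0,"delta_pos":[-0.018,-0.006,-0.003],"yaw":-0.092},
    {"fingers":0,"delta_pos":[-0.033,-0.008,-0.002],"yaw":-0.181},
    {"fingers":0,"delta_pos":[-0.049,-0.01,-0.002],"yaw":-0.27},
    {"fingers":0,"delta_pos":[-0.065,-0.01,-0.001],"yaw":-0.359},
    {"fingers":0,"delta_pos":[-0.08,-0.009,0.0],"yaw":-0.449},
    {"fingers":0,"delta_pos":[-0.096,-0.008,0.001],"yaw":-0.538},
    {"fingers":0,"delta_pos":[-0.111,-0.005,0.002],"yaw":-0.627},
    {"fingers":0,"delta_pos":[-0.127,-0.001,0.003],"yaw":-0.716},
    {"fingers":0,"delta_pos":[-0.142,0.004,0.004],"yaw":-0.805},
    {"fingers":0,"delta_pos":[-0.142,0.004,0.004],"yaw":-0.805}
  ]
}}

```text
clock: 10.0
eef_pos: [0.6927, -0.1022, 0.0824]
tool_rot: [-0.516, 0.856, 0.027, 0.03]
ft_force: [-1.3, -1.8, -0.8]
grip_width: -0.0002
grasp_force: 1.0
```

Run:
```python
from h import *
rows([A(-.553+k*.07,18) for k in range(0,9)]); pegs()
```

```text
t 10.0 p [ 0.6927 -0.1022  0.0824] psi -2.057 z [ 0.024  0.078 -0.997] F [-1.3 -1.8 -0.8] q [-0.18  0.72  0.37  1.22  0.08 -1.27]
[-0.015, 0.001, 0.006, -0.088]
[-0.03, -0.001, 0.007, -0.177]
[-0.046, -0.003, 0.008, -0.267]
[-0.062, -0.003, 0.009, -0.356]
[-0.077, -0.003, 0.011, -0.445]
[-0.093, -0.001, 0.012, -0.534]
[-0.108, 0.002, 0.013, -0.623]
[-0.124, 0.006, 0.015, -0.712]
[-0.138, 0.011, 0.016, -0.801]
top 28 (np.float64(288.9), np.float64(156.8)) jig [  71.2 -107.4] phi -0.61 r 61.8
side 38 (np.float64(238.9), np.float64(164.6)) jig [  75.2 -120.4] phi -0.724 r 73.0
```

Request:
{"name": "jog_arm", "arguments": {
  "deltas": [
    {"fingers":0,"delta_pos":[-0.015,0.001,0.003],"yaw":-0.088},
    {"fingers":0,"delta_pos":[-0.03,-0.001,0.005],"yaw":-0.177},
    {"fingers":0,"delta_pos":[-0.046,-0.003,0.008],"yaw":-0.267},
    {"fingers":0,"delta_pos":[-0.062,-0.003,0.009],"yaw":-0.356},
    {"fingers":0,"delta_pos":[-0.077,-0.003,0.011],"yaw":-0.445},
    {"fingers":0,"delta_pos":[-0.093,-0.001,0.012],"yaw":-0.534},
    {"fingers":0,"delta_pos":[-0.108,0.002,0.013],"yaw":-0.623},
    {"fingers":0,"delta_pos":[-0.108,0.002,0.013],"yaw":-0.623}
  ]
}}

```text
clock: 10.9
eef_pos: [0.709, -0.0732, 0.0826]
tool_rot: [0.708, -0.705, -0.018, -0.038]
ft_force: [1.9, -2.6, 0.7]
grip_width: -0.0001
grasp_force: 1.2
```

Run:
```python
from h import *
rows([A(f,18) for f in (-.15,-.1,-.05,0)]); pegs()
```

```text
t 10.9 p [ 0.709  -0.0732  0.0826] psi -1.566 z [ 0.028  0.078 -0.997] F [ 1.9 -2.6  0.7] q [-0.14  0.74  0.41  1.22  0.08 -1.71]
[0.003, 0.006, 0.005, 0.023]
[-0.007, 0.003, 0.006, -0.04]
[-0.018, 0.001, 0.007, -0.104]
[-0.029, -0.001, 0.008, -0.168]
top 30 (np.float64(277.6), np.float64(154.1)) jig [ 83.1 -79.1] phi -0.113 r 63.0
side 40 (np.float64(234.6), np.float64(167.8)) jig [ 84.1 -89.8] phi -0.273 r 66.1
```

Request:
{"name": "jog_arm", "arguments": {
  "deltas": [
    {"fingers":0,"delta_pos":[-0.01,0.002,0.006],"yaw":-0.06},
    {"fingers":0,"delta_pos":[-0.02,0.001,0.007],"yaw":-0.11},
    {"fingers":0,"delta_pos":[-0.029,0.0,0.008],"yaw":-0.168},
    {"fingers":0,"delta_pos":[-0.029,0.0,0.008],"yaw":-0.168}
  ]
}}

```text
clock: 11.4
eef_pos: [0.7089, -0.0642, 0.0809]
tool_rot: [0.753, -0.657, -0.015, -0.039]
ft_force: [2.5, -2.8, 0.8]
grip_width: 0.0001
grasp_force: 1.6
```

Run:
```python
from h import *
rows([A(.0,18),A(0,45)]); pegs(); save(cam('top'),'end.png',(230,120,310,200),7)
```

```text
t 11.4 p [ 0.7089 -0.0642  0.0809] psi -1.434 z [ 0.028  0.079 -0.997] F [ 2.5 -2.8  0.8] q [-0.13  0.74  0.4   1.22  0.08 -1.83]
[0.0, -0.001, -0.0, 0.001]
[0.09, -0.001, -0.007, 0.001]
top 25 (np.float64(274.8), np.float64(154.4)) jig [ 84.2 -71.1] phi 0.015 r 63.7
side 42 (np.float64(233.7), np.float64(168.9)) jig [ 85.3 -77.4] phi -0.083 r 65.0
```

View pics/end.png

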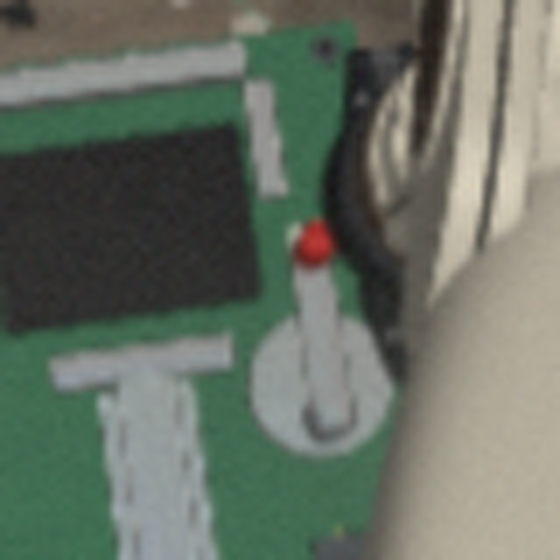

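The crop shows the peg (316,243) beside the white line's end, and the lever about 0.04 rad short of the jig axis. I'll push 2 mm more, then back off and check.

Request:
{"name": "jog_arm", "arguments": {
  "deltas": [
    {"fingers":0,"delta_pos":[-0.004,0,0],"yaw":0},
    {"fingers":0,"delta_pos":[-0.008,0,0],"yaw":0},
    {"fingers":0,"delta_pos":[-0.008,0,0],"yaw":0},
    {"fingers":0,"delta_pos":[0.01,0,0],"yaw":0},
    {"fingers":0,"delta_pos":[0.08,0,0],"yaw":0},
    {"fingers":0,"delta_pos":[0.14,0,-0.01],"yaw":0},
    {"fingers":0,"delta_pos":[0.16,0,-0.1],"yaw":0},
    {"fingers":0,"delta_pos":[0.16,0,-0.25],"yaw":0},
    {"fingers":0,"delta_pos":[0.16,0,-0.33],"yaw":0},
    {"fingers":0,"delta_pos":[0.16,0,-0.33],"yaw":0},
    {"fingers":0,"delta_pos":[0.16,0,-0.33],"yaw":0}
  ]
}}

```text
clock: 12.65
eef_pos: [0.7116, -0.1206, 0.1749]
tool_rot: [0.753, -0.657, -0.017, -0.038]
ft_force: [0.2, 1.0, 0.0]
grip_width: 0.0003
grasp_force: 0.0
```

Run:
```python
from h import *
pegs()
# tool -x facing +x of jig: psi=TH+pi ; behind pad
for y in (0,):
    p=jw((-190,y)); rows([(*p,.18,TH+np.pi)])
```

```text
top 27 (np.float64(273.6), np.float64(154.5)) jig [ 81.9 -68. ] phi 0.065 r 61.5
side 39 (np.float64(233.5), np.float64(169.4)) jig [ 85.3 -77.4] phi -0.083 r 65.0
t 12.75 p [ 0.7104 -0.1197  0.1725] psi -1.433 z [ 0.02   0.08  -0.997] F [0.3 0.2 0.7] q [-0.2   0.73  0.62  1.46  0.08 -1.91]
[-0.485, 0.897, -0.015, 2.001]
```

Request:
{"name": "jog_arm", "arguments": {
  "deltas": [
    {"fingers":0,"delta_pos":[-0.06,0.11,-0.02],"yaw":0.16},
    {"fingers":0,"delta_pos":[-0.12,0.22,-0.05],"yaw":0.32},
    {"fingers":0,"delta_pos":[-0.18,0.33,-0.05],"yaw":0.48},
    {"fingers":0,"delta_pos":[-0.24,0.45,-0.05],"yaw":0.64},
    {"fingers":0,"delta_pos":[-0.3,0.56,-0.05],"yaw":0.8},
    {"fingers":0,"delta_pos":[-0.36,0.67,-0.05],"yaw":0.96},
    {"fingers":0,"delta_pos":[-0.42,0.78,-0.05],"yaw":1.0},
    {"fingers":0,"delta_pos":[-0.485,0.897,-0.05],"yaw":1.0},
    {"fingers":0,"delta_pos":[-0.485,0.897,-0.05],"yaw":1.0},
    {"fingers":0,"delta_pos":[-0.485,0.897,-0.05],"yaw":1.0}
  ]
}}

```text
clock: 13.75
eef_pos: [0.4236, -0.0127, 0.1905]
tool_rot: [-0.445, 0.895, 0.031, 0.028]
ft_force: [0.4, -0.1, 0.5]
grip_width: 0.0002
grasp_force: 0.0
```

Request:
{"name": "jog_arm", "arguments": {
  "deltas": [
    {"fingers":0,"delta_pos":[0,0,0],"yaw":0.18},
    {"fingers":0,"delta_pos":[0,0,0],"yaw":0.36},
    {"fingers":0,"delta_pos":[0,0,0],"yaw":0.54},
    {"fingers":0,"delta_pos":[0,0,0],"yaw":0.72},
    {"fingers":0,"delta_pos":[0,0,0],"yaw":0.9},
    {"fingers":0,"delta_pos":[0,0,0],"yaw":1.0},
    {"fingers":0,"delta_pos":[0,0,0],"yaw":1.0}
  ]
}}

```text
clock: 14.45
eef_pos: [0.4258, -0.0134, 0.1907]
tool_rot: [-0.068, 0.997, 0.039, 0.014]
ft_force: [-0.1, -0.3, -0.8]
grip_width: -0.0003
grasp_force: 0.0
```

Run:
```python
from h import *
rows([(*jw((-175,0)),.18,TH+np.pi),(*jw((-175,0)),.038,TH+np.pi)])
```

```text
t 14.45 p [ 0.4258 -0.0134  0.1907] psi -3.006 z [ 0.023  0.079 -0.997] F [-0.1 -0.3 -0.8] q [-0.09  0.11 -0.27  1.18  0.08 -0.23]
[-0.043, 0.001, 0.037, -0.001]
[-0.027, -0.035, 0.509, -0.001]
```

Request:
{"name": "jog_arm", "arguments": {
  "deltas": [
    {"fingers":0,"delta_pos":[-0.02,0,0.12],"yaw":0},
    {"fingers":0,"delta_pos":[-0.027,-0.02,0.24],"yaw":0},
    {"fingers":0,"delta_pos":[-0.027,-0.03,0.36],"yaw":0},
    {"fingers":0,"delta_pos":[-0.027,-0.035,0.46],"yaw":0},
    {"fingers":0,"delta_pos":[-0.027,-0.035,0.509],"yaw":0},
    {"fingers":0,"delta_pos":[-0.027,-0.035,0.509],"yaw":0},
    {"fingers":0,"delta_pos":[-0.027,-0.035,0.509],"yaw":0}
  ]
}}

```text
clock: 15.15
eef_pos: [0.4383, -0.0103, 0.0385]
tool_rot: [-0.069, 0.997, 0.039, 0.014]
ft_force: [0.3, -0.4, 0.4]
grip_width: 0.0002
grasp_force: 0.0
```

Run:
```python
from h import *
rows([(*jw((x,0)),.038,TH+np.pi) for x in (-165,-155,-148,-142,-138,-134,-130,-126,-122,-118,-114,-110)])
```

```text
t 15.15 p [ 0.4383 -0.0103  0.0385] psi -3.005 z [ 0.023  0.079 -0.997] F [ 0.3 -0.4  0.4] q [-0.08  0.3  -0.48  0.77  0.08 -0.22]
[-0.035, -0.001, 0.003, 0.0]
[-0.068, -0.001, 0.004, 0.0]
[-0.092, -0.001, 0.005, 0.0]
[-0.112, -0.001, 0.005, 0.0]
[-0.125, -0.001, 0.006, 0.0]
[-0.138, -0.001, 0.006, 0.0]
[-0.152, -0.001, 0.007, 0.0]
[-0.165, -0.001, 0.007, 0.0]
[-0.178, -0.001, 0.008, 0.0]
[-0.191, -0.002, 0.008, 0.0]
[-0.205, -0.002, 0.008, 0.0]
[-0.218, -0.002, 0.009, 0.0]
```

Request:
{"name": "jog_arm", "arguments": {
  "deltas": [
    {"fingers":0,"delta_pos":[-0.035,-0.001,0.003],"yaw":0},
    {"fingers":0,"delta_pos":[-0.068,-0.001,0.004],"yaw":0},
    {"fingers":0,"delta_pos":[-0.092,-0.001,0.005],"yaw":0},
    {"fingers":0,"delta_pos":[-0.112,-0.001,0.005],"yaw":0},
    {"fingers":0,"delta_pos":[-0.125,-0.001,0.006],"yaw":0},
    {"fingers":0,"delta_pos":[-0.138,-0.001,0.006],"yaw":0},
    {"fingers":0,"delta_pos":[-0.152,-0.001,0.007],"yaw":0},
    {"fingers":0,"delta_pos":[-0.165,-0.001,0.007],"yaw":0},
    {"fingers":0,"delta_pos":[-0.178,-0.001,0.008],"yaw":0},
    {"fingers":0,"delta_pos":[-0.191,-0.002,0.008],"yaw":0},
    {"fingers":0,"delta_pos":[-0.205,-0.002,0.008],"yaw":0}
  ]
}}

```text
clock: 16.25
eef_pos: [0.4979, -0.0019, 0.0378]
tool_rot: [-0.068, 0.997, 0.039, 0.013]
ft_force: [-4.6, 0.9, -1.0]
grip_width: 0.0002
grasp_force: 2.3
```

Run:
```python
from h import *
rows([(*jw((x,0)),.037,TH+np.pi) for x in (-112,-110,-108,-106,-104,-102,-100)])
c=cur(False); print((np.array(c[:2])-O)@RJ)
```

```text
t 16.25 p [ 0.4979 -0.0019  0.0378] psi -3.006 z [ 0.021  0.08  -0.997] F [-4.6  0.9 -1. ] q [-0.05  0.4  -0.32  0.83  0.08 -0.19]
[-0.011, -0.002, 0.003, -0.001]
[-0.018, -0.002, 0.003, -0.001]
[-0.024, -0.002, 0.003, -0.001]
[-0.031, -0.002, 0.004, -0.001]
[-0.038, -0.002, 0.004, -0.001]
[-0.044, -0.002, 0.004, -0.001]
[-0.051, -0.002, 0.004, -0.001]
[-0.11532637  0.00040562]
```

Request:
{"name": "jog_arm", "arguments": {
  "deltas": [
    {"fingers":0,"delta_pos":[-0.008,0,0],"yaw":0},
    {"fingers":0,"delta_pos":[-0.016,0,0],"yaw":0},
    {"fingers":0,"delta_pos":[-0.024,0,0.002],"yaw":0},
    {"fingers":0,"delta_pos":[-0.03,0,0.002],"yaw":0},
    {"fingers":0,"delta_pos":[-0.03,0,0.002],"yaw":0}
  ]
}}

```text
clock: 16.75
eef_pos: [0.507, -0.0007, 0.0378]
tool_rot: [-0.069, 0.997, 0.039, 0.014]
ft_force: [-5.7, 0.7, 0.1]
grip_width: -0.0
grasp_force: 2.8
```

Request:
{"name": "jog_arm", "arguments": {
  "deltas": [
    {"fingers":0,"delta_pos":[-0.004,0,0],"yaw":0},
    {"fingers":0,"delta_pos":[-0.007,0,0],"yaw":0},
    {"fingers":0,"delta_pos":[-0.007,0,0],"yaw":0}
  ]
}}

```text
clock: 17.05
eef_pos: [0.5071, -0.0007, 0.0377]
tool_rot: [-0.068, 0.997, 0.039, 0.012]
ft_force: [-11.1, 0.5, 3.9]
grip_width: 0.0003
grasp_force: 5.2
```

Request:
{"name": "jog_arm", "arguments": {
  "deltas": [
    {"fingers":0,"delta_pos":[-0.003,0,0],"yaw":0},
    {"fingers":0,"delta_pos":[-0.003,0,0],"yaw":0}
  ]
}}

```text
clock: 17.25
eef_pos: [0.5071, -0.0007, 0.0377]
tool_rot: [-0.068, 0.997, 0.039, 0.011]
ft_force: [-12.3, -0.5, 6.4]
grip_width: 0.0002
grasp_force: 6.2
```

Request:
{"name": "jog_arm", "arguments": {
  "deltas": [
    {"fingers":0,"delta_pos":[0.05,0,0],"yaw":0},
    {"fingers":0,"delta_pos":[0.15,0,0],"yaw":0},
    {"fingers":0,"delta_pos":[0.24,0,-0.05],"yaw":0},
    {"fingers":0,"delta_pos":[0.26,0,-0.2],"yaw":0},
    {"fingers":0,"delta_pos":[0.28,0,-0.35],"yaw":0},
    {"fingers":0,"delta_pos":[0.3,0,-0.5],"yaw":0},
    {"fingers":0,"delta_pos":[0.3,0,-0.5],"yaw":0},
    {"fingers":0,"delta_pos":[0.3,0,-0.5],"yaw":0}
  ]
}}

```text
clock: 18.05
eef_pos: [0.4212, -0.0252, 0.1869]
tool_rot: [-0.068, 0.997, 0.038, 0.019]
ft_force: [0.9, 0.3, -0.6]
grip_width: 0.0001
grasp_force: 0.0
```

Run:
```python
from h import *
cur(); pegs(); save(cam('top'),'fin.png',(200,115,320,255),4.25)
```

```text
t 18.05 cur [ 0.4212 -0.0252  0.1869 -3.0044] F [ 0.9  0.3 -0.6]
top 27 (np.float64(273.6), np.float64(154.5)) jig [ 81.9 -68. ] phi 0.065 r 61.5
side 39 (np.float64(233.5), np.float64(169.4)) jig [ 85.3 -77.4] phi -0.083 r 65.0
```

View pics/fin.png

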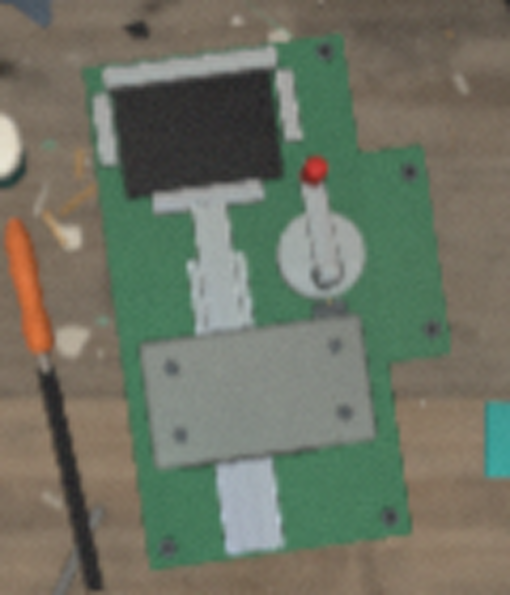

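The final crop shows the plate against the far stop with the jaw against it. The slide block moved about 31 mm, which agrees with a full 32 mm travel, and the lever (315,170)-(328,275) lies along the jig axis. The tool is clear, so I'm handing in.

```bash
python3 -c "
from workcell import bot
print(bot.job_done())"
```

```text
the job is handed in; nothing more can be done
None
```

I handed the job in at about 18 s: the cam was turned first to its low point (lever measured within about 0.05 rad of straight ahead), then the slide was pushed to its hard stop, with the jaw holding the plate against the far stop and the arm clear of everything.

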